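# Bolt the oak offcut into the holding jig

### The job

Lay the oak offcut flat in the bed of the plywood jig, between its wooden cheeks and end stops, then bolt it down: lift the red-knobbed handle out of its notch, slide the bolt across over the offcut and drop the handle fully into the other notch. Let go of everything, and leave the tape measure and the roll of masking tape where they are.

Things in the scene. Friction and masses are not known exactly. Their poses are not given: they have to be found in the camera images.
- jig: Fixed plywood holding jig, board 158x206x15 mm, place and heading vary. Frame J: origin on the worktop under the bolt axis; z up; y along the bolt, which shoots to +y; x to the back, the red knob on the -x side. Board: x -52..106, y -88..118 mm. Bolt: steel rod, 12 mm, axis at x 0, z 58, in 3 steel collars (outer radius 10.5) on wooden cheeks at y -84..-68, 26..44, 92..110.
- bed (a point): Centre of the bed floor, J (34,68,15) mm. Pocket for the offcut lying with its 90 mm along J x: 108 mm long (x -20..88), 48 wide (y 44..92). Sides: cheeks only, front pair x -15..15, z up to 49 (collars to 69), rear pair x 70..88, z to 33; between them open to the board, for fingers on the offcut's middle. End stops: rear z to 41, front z to 25. Shot bolt passes over it at x 0, 5 mm above.
- oak_offcut: Loose oak offcut, a plain rectangular block 32 (x) x 90 (y) x 32 (z) mm, about 70 g, lying flat on the worktop at a varying place and heading; origin at the centre of its underside, long axis along its y. In the bed it may lie either way round.
- drawn_notch (a point): Floor centre, at J (-40,-50,52) mm, of the open-topped notch, 16 mm wide along y, in which the handle's stem rests at the start (bolt drawn back). It is cut in a dark steel rail along J y: x -44..-36, y -70..35, tops of the teeth at z 72. The tooth between the two notches stops the bolt until the handle is lifted over it.
- shot_notch (a point): Floor centre, at J (-40,15,52) mm, of the other notch of the rail, equal to the first, 65 mm from it towards +y. The handle belongs here when the bolt is shot.
- keeper (a point): Middle of the far collar, at J (0,101,58) mm, beyond the bed; the shot bolt's tip goes through it.
- bolt (a joint): Travel of the bolt along J +y, m: 0 to 0.003 at the start (drawn, tip clear of the bed), 0.066 at its end stop (shot, through the far collar). With the handle down it has only the notch's play: 0 to 0.004 drawn, 0.061 to 0.066 shot. About 1 N of friction.
- bolt_handle (a joint): Lift angle of the handle about the bolt's axis, rad: 0 = fully down in a notch, stem level, pointing to J -x; grows as the knob rises, up and over towards the bolt; stop at 1.3. About 0.46 clears the teeth; 0.6 to 0.8 is comfortable. It is light (80 g) and falls back by itself when let go; on top of a tooth it rests at about 0.46.
- knob (a point): Centre of the red ball knob, 26 mm diameter, 80 mm from the bolt's axis on an 8 mm round stem. At J x = -80 cos(a), y = -50 + bolt travel, z = 58 + 80 sin(a) mm, a = bolt_handle. At the start it overhangs the board's front edge, free on both sides: it can be pinched from above, fingers closing along J y, and turns between them. Axes: those of the handle.
- tape_measure: Bystander: loose yellow and black tape measure, 64 x 89 x 33 mm, origin at the centre of its underside.
- masking_tape: Bystander: loose roll of pale masking tape lying flat, 90 mm diameter, 25 mm high, origin at the centre of its underside.
Mind the look-alikes: they are no part of the job. What is shaped like the oak_offcut but turquoise is not meant.

How it is judged:
By the outcome, as a careful person would: the job done as asked, in the order asked, and still so for the second after the job is handed in, with the robot touching nothing.
It also fails if it takes over 48 s, if anything falls off the work surface, if the arm or the gripper's body presses on something with over 40 N, if the wrist force passes 120 N, or if a joint passes its speed limit or range.

### The arm

A 6-joint arm with a two-finger parallel gripper is mounted at the origin on a cart in front of the work surface, level with it; the furniture and walls round the work are solid. World frame = base frame: x ahead of the robot, y to its left, z up, the work surface at z = 0. Lengths are in m, angles in rad, forces in N, time in s.
With the tool pointing down it reaches from about 0.4 to 0.825 m from the base axis. Payload 7 kg.
Tool frame: the origin (TCP) lies midway between the tips of the shut fingers; the grasp point (between the pads) lies ctrl.grip_point_offset behind it (ctrl.grip_point_offset is the distance from the TCP to the grasp point, in m); z points along the fingers, y is the line along which they close (so a half turn about z gives the same grasp; the last joint's range is limited). The gripper opens to 88 mm and grips with 3 to 60 N. Pads are 19 mm wide; open, the fingers measure 130 mm over their backs; the gripper's body (78 mm by 193 mm) begins 47 mm behind the grasp point.
Start: joints at [-0.952, 0.359, 0.012, 0, -1.224, -0.288], TCP at [0.219, -0.638, 0.203] pointing down, gripper open.
Joint ranges: [-3.07, 3.07], [-1.43, 2.12], [-1.02, 1.25], [-3.03, 1.67], [-3.05, -0], [-3.03, 3.03]. Speed limits (rad/s): [2.39, 2.39, 3.01, 3.14, 3.14, 3.14].

### API

Orientations are given as a unit quaternion [x, y, z, w].
In Python, from plant import ctrl gives the robot as it stands. The module is installed in compiled form; this text tells all that it offers. Calls block until the motion is done:
- ctrl.move_ptp(position, orientation): joint-space move of the TCP to a pose.
- ctrl.movel(position, orientation=None, speed=0.15): straight line of the TCP; orientation=None keeps the orientation; speed is the mean speed in m/s.
- ctrl.movej(angles): joint-space move.
- ctrl.gripper_open() and ctrl.gripper_close(): open the fingers fully, or close them until they stop; the grip force is fixed at half the most.
- ctrl.wait(seconds).
- ctrl.inverse_kinematics(position, orientation): joint angles nearest the present ones, or None.
- ctrl.get_obs(): the state.
- ctrl.get_image(name): name is "side" or "top"; returns a dict with "img" (420x560x3 uint8, red, green, blue), "range_z" (420x560 float32, m along the optical axis (not along the pixel's ray), 0 where there is no reading), "K" (3x3 intrinsics, pixels), "dist_coeffs" ([k1, k2, p1, p2, k3] as OpenCV has them; the pictures are not rectified), "pose" (4x4, takes a point from camera to world coordinates). Camera axes: x right, y up, looking along -z (the intrinsics and any distortion apply to the point x, -y, -z); pixel columns grow to the right and rows downward; lengths in m; the calibration is good to about 2 mm. A picture is of the moment at which its call begins.
A pose or a line that the arm cannot do raises ctrl.Unreachable and nothing moves.
- ctrl.sign_off(): hands the job in; it is judged then, once.
The state is a dict: "t": time; "qpos": joint angles; "qd": joint speeds; "tau": joint torques, N m; "position": TCP position; "tool_rot": TCP orientation; "contact_force": force on the tool from outside, world axes, zero at the start; "torque": the same for the moment, N m; "opening": opening from 0.0 (shut) to 1.0 (fully open); "grasp_force": force on a finger pad.
Only numpy, scipy, OpenCV 4.12 (cv2) and the standard library are available. Lean on these libraries where they do the work, as an engineer would, in place of code of your own. Each camera call takes 0.05 s, during which the arm holds its last target. There are 200 camera calls.

## Working session

There is one attempt and no reset: what is moved stays moved. The work goes in short steps, each a Python script; the robot and the scene stay as the last script left them, time stands still between calls to the robot, and variables do not carry over. Pictures are saved under pics/ and viewed, at most 10 in all, crops included, and the job is handed in when it is done.

```bash
mkdir -p pics
cat > h.py <<'E'
import numpy as np, cv2
from plant import ctrl
def snap(n):
    d=ctrl.get_image(n); np.savez('%s.npz'%n,**d); return d
def pts(d):
    # world point per pixel from range
    h,w=d['range_z'].shape
    u,v=np.meshgrid(np.arange(w),np.arange(h))
    n=cv2.undistortPoints(np.stack([u,v],-1).reshape(-1,1,2).astype(np.float64),d['K'],d['dist_coeffs']).reshape(h,w,2)
    z=d['range_z'].astype(float)
    c=np.stack([n[...,0]*z,-n[...,1]*z,-z],-1)
    return c@d['pose'][:3,:3].T+d['pose'][:3,3]
def ray(d,uv,zp):
    n=cv2.undistortPoints(np.array(uv,float).reshape(-1,1,2),d['K'],d['dist_coeffs']).reshape(-1,2)
    r=np.c_[n[:,0],-n[:,1],-np.ones(len(n))]@d['pose'][:3,:3].T; o=d['pose'][:3,3]
    return o+r*((zp-o[2])/r[:,2])[:,None]
E
python3 - <<'E'
from h import *
o=ctrl.get_obs();print(o['t'],o['position'],o['tool_rot'],ctrl.grip_point_offset)
for n in('top','side'):
    d=snap(n);cv2.imwrite(f'pics/{n}0.png',d['img'][...,::-1]);print(n,d['pose'].round(3).tolist(),d['K'].tolist())
E
```

```text
0.0 [ 0.21901927 -0.63789751  0.20191115] [-1.64595690e-01  9.86360750e-01  8.24349933e-04 -2.23034289e-04] 0.0188
top [[-0.016, 0.996, -0.089, 0.439], [-1.0, -0.017, -0.013, 0.19], [-0.014, 0.089, 0.996, 1.275], [0.0, 0.0, 0.0, 1.0]] [[486.6036238733812, 0.0, 282.6827953019498], [0.0, 486.6036238733812, 210.1313113621453], [0.0, 0.0, 1.0]]
side [[0.997, 0.032, -0.077, 0.491], [-0.083, 0.443, -0.893, -0.756], [0.006, 0.896, 0.444, 0.544], [0.0, 0.0, 0.0, 1.0]] [[470.78135458348885, 0.0, 285.4855348456757], [0.0, 470.78135458348885, 206.80383506312123], [0.0, 0.0, 1.0]]
```

View pics/top0.png

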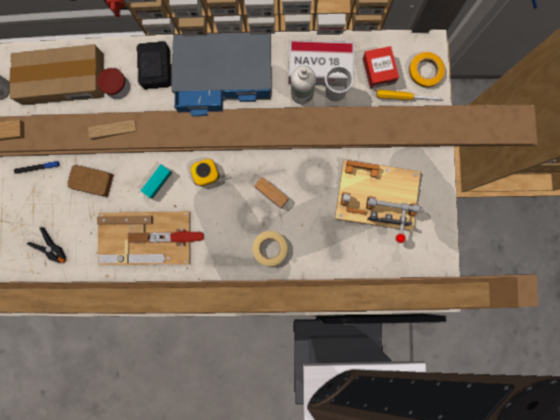

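View pics/side0.png

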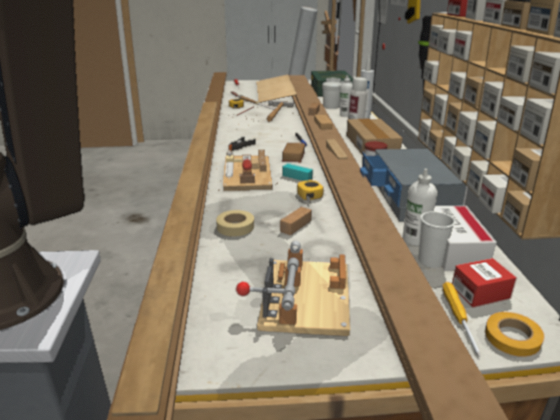

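Top view: the offcut candidates are the oak-coloured block at (271,192), the brown block at (90,180), the turquoise decoy at (156,180) and the scraps on the back beam at (112,129) and (10,129). I choose (271,192) because it is oak-coloured and looks the right size. The jig is at (380,195) with its knob at (400,238). The tape measure is at (205,172) and the masking tape at (270,249). The side view agrees: offcut at (296,220), knob at (243,289).

```bash
cat > m.py <<'E'
from h import *
d=dict(np.load('top.npz'));P=pts(d);hsv=cv2.cvtColor(d['img'],cv2.COLOR_RGB2HSV)
s=dict(np.load('side.npz'));S=pts(s);hs=cv2.cvtColor(s['img'],cv2.COLOR_RGB2HSV)
for n,uv in dict(off=(271,192),brown=(90,180),turq=(156,180),tape=(205,172),table=(300,230),fbeam=(300,297),bbeam=(300,130),board=(360,185),mask=(258,249)).items(): print(n,P[uv[1],uv[0]].round(3))
def rect(mask,zp,d):
    c=max(cv2.findContours(mask.astype(np.uint8),cv2.RETR_EXTERNAL,cv2.CHAIN_APPROX_NONE)[0],key=cv2.contourArea)
    w=ray(d,c.reshape(-1,2),zp)[:,:2]
    return cv2.minAreaRect((w*1000).astype(np.float32)),len(c)
# offcut top
roi=np.zeros(hsv.shape[:2],bool);roi[172:212,250:292]=1
m=roi&(P[...,2]>.022)&(P[...,2]<.045)&(hsv[...,1]>70)
print('offcut',rect(m,.032,d),np.median(P[m],0))
roi=np.zeros(hsv.shape[:2],bool);roi[205:235,275:320]=1
m2=roi&(S[...,2]>.028)&(S[...,2]<.04)&(hs[...,1]>70);print('side off',cv2.minAreaRect((S[m2][:,:2]*1000).astype(np.float32)),m2.sum())
# board
roi=np.zeros(hsv.shape[:2],bool);roi[150:240,325:435]=1
m=roi&(P[...,2]>.009);m=cv2.morphologyEx(m.astype(np.uint8),cv2.MORPH_OPEN,np.ones((9,9)))
mb=roi&(abs(P[...,2]-.015)<.006)&(hsv[...,1]>60)
print('board',rect(mb,.015,d))
# knob
for q,h,Q in((d,hsv,P),(s,hs,S)):
    r=((h[...,0]<6)|(h[...,0]>174))&(h[...,1]>170)&(h[...,2]>90)
    n,l,st,c=cv2.connectedComponentsWithStats(r.astype(np.uint8))
    for i in range(1,n):
        if st[i,4]>25: print('red',st[i,4],c[i].round(1),np.median(Q[l==i],0).round(3),ray(q,c[i],.058).round(4))
cv2.imwrite('pics/crop.png',np.hstack([cv2.resize(d['img'][145:255,230:430],None,fx=3,fy=3,interpolation=2)])[...,::-1])
E
python3 m.py
```

```text
off [0.598 0.235 0.031]
brown [0.639 0.713 0.03 ]
turq [0.635 0.535 0.031]
tape [0.653 0.405 0.034]
table [ 0.5    0.162 -0.   ]
fbeam [0.329 0.165 0.033]
bbeam [0.758 0.157 0.035]
board [0.614 0.003 0.013]
mask [0.452 0.271 0.023]
offcut (((597.3895263671875, 235.53099060058594), (90.52091217041016, 32.30763626098633), 49.37171173095703), 71) [0.59754431 0.23514728 0.03174304]
side off ((600.672119140625, 229.38328552246094), (91.242431640625, 30.841384887695312), 49.73125076293945) 249
board (((588.32421875, -42.83946990966797), (205.919189453125, 158.3248748779297), 80.47447204589844), 459)
red 70 [112.6   3. ] [1.05  0.607 0.19 ] [[1.119  0.6572 0.058 ]]
red 435 [321.5  46.6] [0.971 0.099 0.068] [[0.9757 0.0971 0.058 ]]
red 597 [379.3  65.9] [ 0.916 -0.052  0.049] [[ 0.9205 -0.0522  0.058 ]]
red 464 [109.8  80.3] [0.899 0.656 0.059] [[0.8992 0.6561 0.058 ]]
red 269 [185.7 236.3] [0.485 0.445 0.089] [[0.4859 0.4504 0.058 ]]
red 55 [400.2 237.8] [ 0.473 -0.085  0.068] [[ 0.4734 -0.0878  0.058 ]]
red 70 [462.7   7.1] [1.02  0.405 0.493] [[ 5.5002 10.2449  0.058 ]]
red 230 [473.2 223.6] [0.973 0.089 0.068] [[0.9835 0.108  0.058 ]]
red 1173 [488.7 284.2] [ 0.928 -0.094  0.044] [[ 0.9116 -0.1148  0.058 ]]
red 98 [242.7 287.8] [ 0.476 -0.098  0.066] [[ 0.4755 -0.0877  0.058 ]]
```

View pics/crop.png

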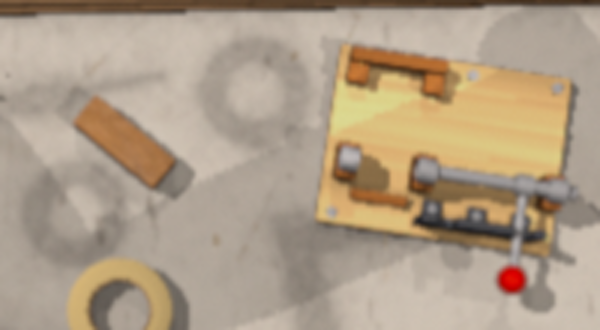

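The crop confirms the choice: a plain oak block at (125,143), a 90.5 x 32.3 mm rectangle with its top at z = 32 mm. The board rectangle is 206 x 158 mm, and the jig frame from it predicts the knob within 3 mm of where I see it at (512,280). Next is the grasp.

```bash
cat >> h.py <<'E'
from scipy.spatial.transform import Rotation as Ro
A=np.deg2rad(80.47); JY=np.array([np.cos(A),np.sin(A),0]); JX=np.array([np.sin(A),-np.cos(A),0])
C=np.array([.5883,-.0428,0]); O=C-.027*JX-.015*JY
def J(x,y,z): return O+JX*x/1e3+JY*y/1e3+np.array([0,0,z/1e3])
def q(deg):
    p=np.deg2rad(deg);y=np.array([np.cos(p),np.sin(p),0]);z=np.array([0,0,-1.]);return Ro.from_matrix(np.c_[np.cross(y,z),y,z]).as_quat()
QJ=q(80.47)
def st():
    o=ctrl.get_obs();print(round(o['t'],2),o['position'].round(4),'open',round(o['opening'],3),'gf',round(o['grasp_force'],1),'F',np.round(o['contact_force'],1))
E
python3 - <<'E'
from h import *
print(O,J(-80,-50,58))
g=np.array([.5974,.2355,0]);Q=q(139.4)
for p,k in((g+[0,0,.006],Q),(J(34,68,21),QJ),(J(-80,-50,39),QJ),(J(-61,15,91),QJ)): print(np.round(ctrl.inverse_kinematics(p,k),2))
ctrl.move_ptp(g+[0,0,.12],Q);st()
ctrl.movel(g+[0,0,.006],speed=.12);ctrl.gripper_close();st()
ctrl.movel(g+[0,0,.13],speed=.2);st()
ctrl.move_ptp(J(34,68,130),QJ);st()
for n in('top','side'):
    d=snap(n);cv2.imwrite(f'pics/{n}1.png',d['img'][...,::-1])
a=cv2.imread('pics/top1.png')[130:270,300:450];b=cv2.imread('pics/side1.png')[190:350,200:380]
cv2.imwrite('pics/c1.png',np.hstack([cv2.resize(a,(400,400)),cv2.resize(b,(400,400))]))
E
```

```text
[ 0.55918917 -0.05312276  0.        ] [ 0.47201504 -0.08918759  0.058     ]
[ 0.68  0.49 -0.29  0.   -0.8  -1.39]
[ 0.34  0.42 -0.36  0.   -0.79 -2.07]
[ 0.22  0.22 -0.62  0.   -0.73 -1.96]
[ 0.34  0.18 -0.52  0.   -0.87 -2.07]
3.43 [0.5977 0.2348 0.1201] open 1.003 gf 0.0 F [0.6 0.2 0.2]
5.48 [0.5974 0.2355 0.006 ] open 0.355 gf 30.0 F [-0.4 -0.5 -0.1]
6.25 [0.5965 0.2351 0.1288] open 0.352 gf 30.0 F [-0.5  0.5 -1.1]
7.16 [0.6038 0.0084 0.1291] open 0.352 gf 30.0 F [ 0.5 -0.2 -0.8]
```

View pics/c1.png

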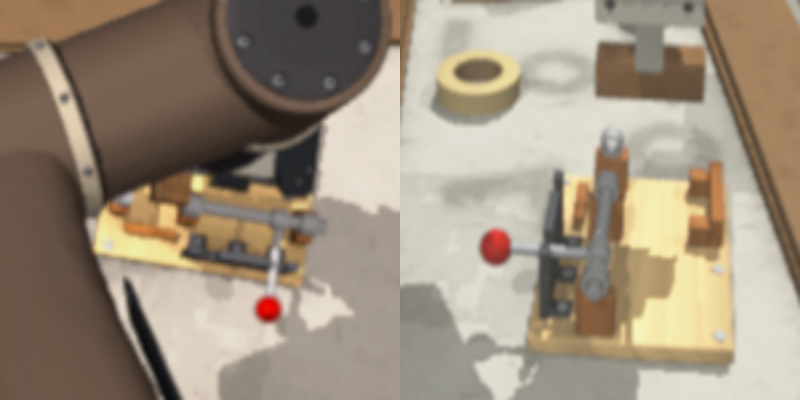

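The side crop shows the offcut level and centred on the finger: the block spans columns 597–705 and the finger centre is at 650. Next I lower it into the bed.

Run:
```python
from h import *
ctrl.movel(J(34,68,60),QJ,speed=.12);st()
ctrl.movel(J(34,68,22),QJ,speed=.06);st()
ctrl.gripper_open();st()
ctrl.movel(J(34,68,130),QJ,speed=.2)
ctrl.move_ptp(J(-81,-48.5,110),QJ);st()
for n in('top','side'):
    d=snap(n);cv2.imwrite(f'pics/{n}2.png',d['img'][...,::-1])
a=cv2.imread('pics/top2.png')[130:270,300:450];b=cv2.imread('pics/side2.png')[190:350,200:380]
cv2.imwrite('pics/c2.png',np.hstack([cv2.resize(a,(400,400)),cv2.resize(b,(400,400))]))
```

```text
7.99 [0.6045 0.0086 0.0605] open 0.355 gf 30.0 F [ 1.   0.3 -1.1]
8.78 [0.6039 0.0083 0.0216] open 0.346 gf 30.0 F [-0.8  0.4 -1.1]
9.84 [0.604  0.0083 0.022 ] open 0.998 gf 0.0 F [-0.3 -0.1 -0.4]
11.23 [ 0.4707 -0.088   0.1095] open 0.999 gf 0.0 F [ 1.3  0.7 -0.1]
```

View pics/c2.png

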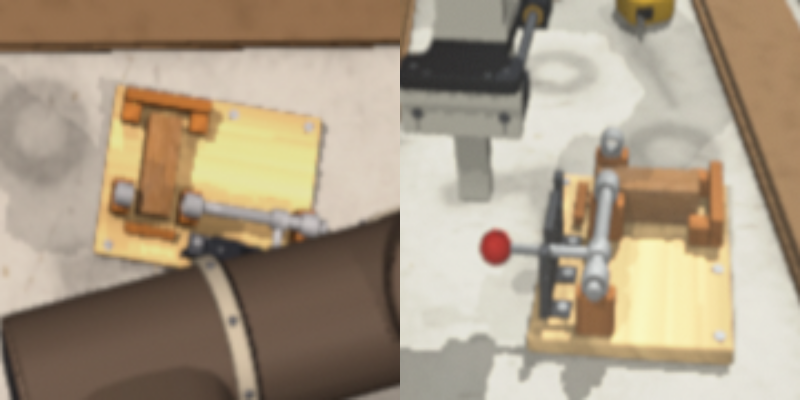

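Both crops show the offcut flat in the bed between the cheeks and stops, at (160,165) on the left and (660,190) on the right. Now the bolt.

Run:
```python
from h import *
off=ctrl.grip_point_offset*1e3
def kn(a,t): return J(-80*np.cos(a),-50+t,58+80*np.sin(a)-off)
ctrl.movel(kn(0,1.5),QJ,speed=.1);st()
ctrl.gripper_close();st()
for a in(.2,.4,.6,.75): ctrl.movel(kn(a,1.5),speed=.08)
st()
ctrl.movel(kn(.75,63.5),speed=.1);st()
for a in(.55,.35,.15,0.0): ctrl.movel(kn(a,63.5),speed=.08);
st()
for n in('top','side'):
    d=snap(n);cv2.imwrite(f'pics/{n}3.png',d['img'][...,::-1])
a=cv2.imread('pics/top3.png')[130:270,300:450];b=cv2.imread('pics/side3.png')[190:350,200:380]
cv2.imwrite('pics/c3.png',np.hstack([cv2.resize(a,(400,400)),cv2.resize(b,(400,400))]))
```

```text
12.19 [ 0.4727 -0.0876  0.0395] open 0.999 gf 0.0 F [-0.4 -0.4  0.1]
13.28 [ 0.4723 -0.0876  0.0391] open 0.234 gf 27.5 F [ 0.8  0.4 -0.7]
14.62 [ 0.4937 -0.0912  0.0937] open 0.005 gf 0.0 F [-0.2 -0.2 -0.1]
15.39 [ 0.5035 -0.0302  0.0936] open 0.005 gf 0.0 F [-0.3  0.1 -0.4]
16.74 [ 0.4824 -0.0267  0.0391] open 0.003 gf 0.0 F [-0.5 -0.6  0.5]
```

View pics/c3.png

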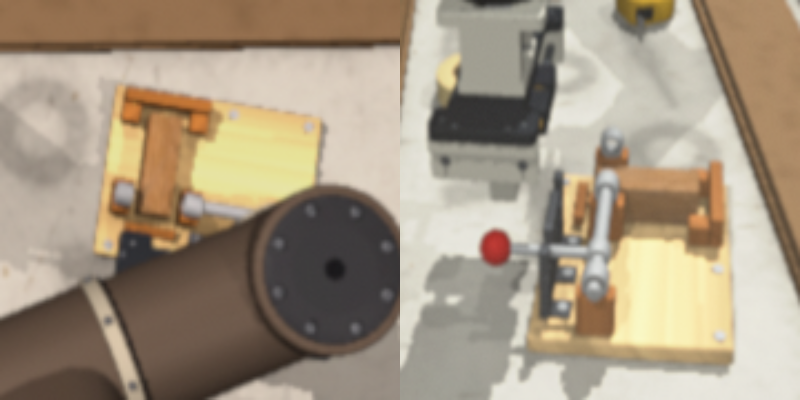

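The pinch slipped. The fingers shut completely during the lift, and the knob is still at (495,247) in the drawn notch. The knob closed at only 21 mm instead of 26, so the hold was off-centre. I'll re-measure the knob with both views, grip it again and look before lifting.

```bash
cat >> h.py <<'E'
def red(d,box):
    h=cv2.cvtColor(d['img'],cv2.COLOR_RGB2HSV);r=((h[...,0]<8)|(h[...,0]>172))&(h[...,1]>120)&(h[...,2]>60)
    m=np.zeros_like(r);m[box[0]:box[1],box[2]:box[3]]=1;v,u=np.where(r&m);(c,rad)=cv2.minEnclosingCircle(np.c_[u,v].astype(np.float32));return c,rad
def tri(a,ua,b,ub):
    def l(d,u): p=ray(d,u,.0)[0];o=d['pose'][:3,3];return o,(p-o)/np.linalg.norm(p-o)
    o1,r1=l(a,ua);o2,r2=l(b,ub);t=np.linalg.lstsq(np.c_[r1,-r2],o2-o1,rcond=None)[0]
    p,q_=o1+t[0]*r1,o2+t[1]*r2;return (p+q_)/2,np.linalg.norm(p-q_)
E
python3 - <<'E'
from h import *
t0=dict(np.load('top.npz')) # arm hides knob now
ctrl.movel(J(-80,13.5,125),QJ,speed=.25);ctrl.gripper_open()
d=snap('side');c,r=red(d,(270,305,225,260));print('side',c,r)
T=cv2.imread('pics/top0.png')[...,::-1];t0['img']=T;ct,rt=red(t0,(225,250,385,415));print('top',ct,rt)
k,e=tri(t0,ct,d,c);w=k-O;print('knob',k.round(4),e,'J',(w@JX).round(4),(w@JY).round(4),k[2])
st()
E
```

```text
side (242.77835083007812, 288.4381408691406) 6.320896148681641
top (400.0, 238.0) 4.472236156463623
knob [ 0.4742 -0.0876  0.0564] 0.0026058392709828056 J -0.0781 -0.0481 0.05644750715634364
18.82 [ 0.4826 -0.0266  0.125 ] open 1.001 gf 0.0 F [ 0.4 -0.2 -0. ]
```

Run:
```python
from h import *
p=J(-78.7,-48.3,58-18.8-4)
ctrl.move_ptp(p+[0,0,.085],QJ);ctrl.movel(p,QJ,speed=.15);st()
ctrl.gripper_close();st();ctrl.wait(.2);st()
d=snap('side');print(red(d,(255,310,220,270)))
cv2.imwrite('pics/c4.png',cv2.resize(d['img'][230:340,190:340,::-1],(750,550),interpolation=cv2.INTER_CUBIC))
```

```text
19.9 [ 0.4742 -0.0873  0.0357] open 1.0 gf 0.0 F [ 0.5 -0.4  0.6]
20.95 [ 0.4736 -0.0878  0.0352] open 0.265 gf 30.0 F [-0.1  0.   0.2]
21.15 [ 0.4736 -0.0878  0.0352] open 0.264 gf 30.0 F [ 0.3 -0.7  0. ]
((0.0, 0.0), 0.0)
```

View pics/c4.png

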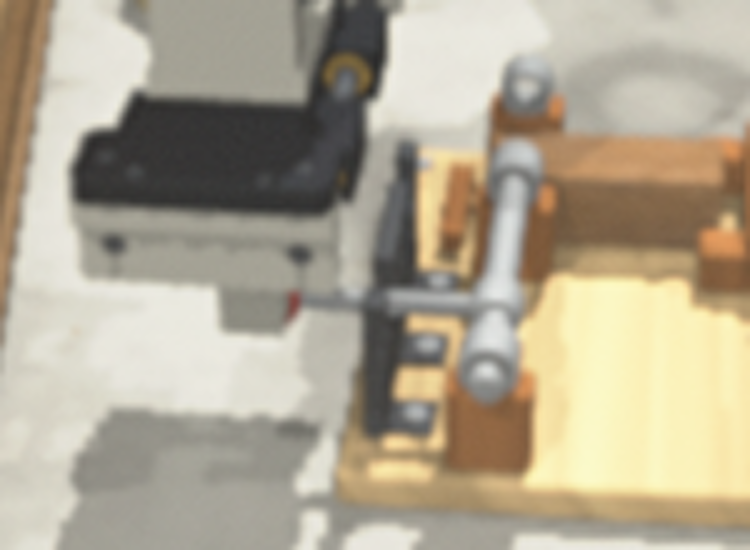

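The knob is held between the pads, but its red edge shows on the bolt side of the finger at (292,305): the fingers sit about 3 mm too far from the jig. I'll regrip 3 mm nearer, then lift in small steps and watch the opening.

```bash
cat > lift.py <<'E'
from h import *
p0=J(-75.7,-48.3,58-18.8-3)
def kn(a,t): return p0+JX*.08*(1-np.cos(a))+JY*t/1e3+np.array([0,0,.08*np.sin(a)])
E
python3 - <<'E'
from lift import *
ctrl.gripper_open();ctrl.movel(p0,QJ,speed=.05);ctrl.gripper_close();st()
ok=True
for a in(.1,.2,.35,.5,.65,.72):
    ctrl.movel(kn(a,0),speed=.08);st()
    if ctrl.get_obs()['opening']<.2: ok=False;break
if ok:
    ctrl.movel(kn(.72,62),speed=.1);st()
E
```

```text
23.66 [ 0.4765 -0.0882  0.0362] open 0.262 gf 29.7 F [-0.1 -1.3 -0.5]
23.91 [ 0.4773 -0.0882  0.0445] open 0.259 gf 29.6 F [ 1.8 -1.  -1.6]
24.16 [ 0.4779 -0.0884  0.0521] open 0.245 gf 28.0 F [ 0.3  0.1 -0.7]
24.46 [ 0.4815 -0.089   0.0638] open 0.019 gf 0.0 F [-0.9  0.3 -0.3]
```

The ball is slipping out below the pads: the chord grew by 2.5 mm when I went 4 mm lower, and moving in x made no difference. I'll grip 8 mm lower.

```bash
sed -i 's/^p0=.*/p0=J(-77.3,-48.3,28.5)/' lift.py
python3 - <<'E'
from lift import *
ctrl.gripper_open();ctrl.movel(p0,QJ,speed=.1);ctrl.gripper_close();st()
ok=True
for a in(.1,.2,.35,.5,.65,.72):
    ctrl.movel(kn(a,0),speed=.08);st()
    if ctrl.get_obs()['opening']<.22: ok=False;break
if ok:
    ctrl.movel(kn(.72,62),speed=.1);st()
E
```

```text
27.42 [ 0.475  -0.088   0.0285] open 0.277 gf 30.0 F [-0.1  0.8  0.1]
27.67 [ 0.4754 -0.088   0.0366] open 0.274 gf 30.0 F [ 1.1 -0.2 -1.8]
27.92 [ 0.4763 -0.0882  0.0444] open 0.276 gf 30.0 F [-0.6  0.7 -0.9]
28.22 [ 0.4794 -0.0888  0.0558] open 0.273 gf 30.0 F [-1.2 -0.1 -0.5]
28.52 [ 0.4842 -0.0896  0.0667] open 0.275 gf 30.0 F [-2.6  1.   0.2]
28.82 [ 0.4907 -0.0907  0.0768] open 0.279 gf 30.0 F [-3.8  0.6  1.4]
29.07 [ 0.4944 -0.0913  0.0813] open 0.276 gf 30.0 F [-4.4  0.5  1.8]
29.83 [ 0.5049 -0.0298  0.0812] open 0.277 gf 30.0 F [-3.4  1.3  1. ]
```

The grip held, at a steady 24.4 mm opening. Now I lower the handle into the notch.

Run:
```python
from lift import *
for a in(.6,.45,.3,.15,0,-.02): ctrl.movel(kn(a,62),speed=.1)
st()
ctrl.gripper_open();ctrl.movel(kn(0,62)+[0,0,.11],speed=.2);st()
ctrl.move_ptp([.45,-.36,.2],QJ);st()
t,s=snap('top'),snap('side')
T=cv2.cvtColor(t['img'],cv2.COLOR_RGB2HSV)
ct,rt=red(t,(215,250,350,415));cs,rs=red(s,(250,305,215,265));k,e=tri(t,ct,s,cs);w=k-O
print(ct,rt,cs,rs,'knob J',(w@JX).round(4),(w@JY).round(4),k[2].round(4),'err',e.round(4))
cv2.imwrite('pics/c5.png',np.hstack([cv2.resize(t['img'][130:270,200:430],(400,243)),cv2.resize(s['img'][190:336,190:430],(400,243))])[...,::-1])
```

```text
31.4 [ 0.4864 -0.0266  0.0282] open 0.276 gf 30.0 F [ 1.1  0.9 11.8]
33.25 [ 0.4846 -0.0268  0.1379] open 1.002 gf 0.0 F [ 0.8 -0.   0.6]
34.53 [ 0.4501 -0.3592  0.1994] open 1.0 gf 0.0 F [0.1 0.4 0.1]
(375.5, 233.92857360839844) 4.65667200088501 (248.42857360839844, 268.0) 6.2024688720703125 knob J -0.0775 0.0144 0.0573 err 0.002
```

View pics/c5.png

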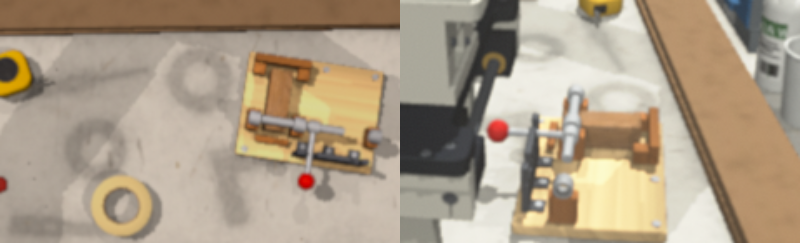

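The bolt is shot over the offcut and through the far collar at (257,117). The knob is at J y = 14.4 mm and z = 57 mm, so the handle is fully down in the shot notch. Both tapes look undisturbed, and the gripper is clear.

```bash
python3 -c "
from plant import ctrl
print(ctrl.sign_off())"
```

```text
the job is handed in; nothing more can be done
None
```

The offcut lies flat in the jig's bed, the bolt is shot over it with the handle fully down in the other notch, nothing is being held, and the job was handed in at about 35 s, after two slipped grips on the knob.

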